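# Unclamp a stem sample and show its rings to the camera

## Robot

A 7-joint arm with a two-finger parallel gripper is mounted at the origin on the work surface. World frame = base frame: x ahead of the robot, y to its left, z up, the work surface at z = 0. Lengths are in m, angles in degrees, forces in N, time in s.
With the tool pointing down it reaches from about 0.35 to 0.775 m from the base axis. Payload 3.1 kg.
Tool frame: the origin (TCP) lies at the very end of the fingers, on their centre line; the grasp point (between the pads) lies 19 mm behind it (ctrl.grip_point_offset is the z of the grasp point in the tool frame, in m); z points along the fingers, y is the line along which they close (so a half turn about z gives the same grasp; the last joint's range is limited). The gripper opens to 85 mm and grips with 20 to 120 N. Pads are 22 mm wide; open, the fingers measure 114 mm over their backs; the gripper's body (76 mm by 85 mm) begins 54 mm behind the grasp point. The pads swing forward as they close: fully open they stand 13 mm farther back than shut.
Start: joints at [-76.645, 17.813, 0.802, 86.603, -0.252, 75.585, -1.558], TCP at [0.149, 0.529, 0.231] pointing down, gripper open.
Joint ranges: [-154.91, 154.91], [-16.99, 109.72], [-72.82, 74.43], [7.12, 147.25], [-82.49, 262.49], [11.32, 116.49], [-174.64, 174.64]. Speed limits (degrees/s): [159.86, 159.86, 180, 180, 180, 180, 180].

## Interface

Orientations are given as a 3x3 rotation matrix whose columns are the frame's x, y, z axes.
In Python, from rig import ctrl, imaging gives the robot as it stands. The module is installed in compiled form; this text tells all that it offers.
- The arm moves only by the tool play_rows, never from a script. Its argument "targets" is text: rows parted by semicolons, each of 6 numbers parted by spaces: the shift along the world's x, y, z normalised to -1 to 1, where 1 is 0.12 m, then the turn, a rotation vector about the world's x, y, z normalised to -1 to 1, where 1 is pi rad. In form: x y z wx wy wz; .... A call has 1 to 5 rows; each row is the pose to reach, as a shift and turn from the pose commanded when the call began, turning the shorter way round; what a row does not reach only later rows make up. A row lasts 1/12 s, in which the tool goes at most 41.7 mm and 7.16 degrees, less where a joint would pass 70% of its speed; a pose out of reach is approached as far as the arm can. A call with a number of a shift or a turn outside -1 to 1 is refused whole. A call with a gripper value outside its range is refused whole. "gripper" is the gripper command: -1 is fully open, 1 is shut, values between are in proportion, set as the call begins (left out, the last holds). The fingers move at their own pace and stop on an object; the grip force is fixed at half the most. Time passes only in rows, so rows that repeat a pose let the fingers close. It gives the time, the measured TCP pose, the force, the opening and the grip force at its end, in the units of the state.
- ctrl.observe(): the state, without advancing time (a new reading comes with each control period).
- imaging.read_camera(name): name is "side" or "top" or "wrist"; returns the picture (420x560x3 uint8, red, green, blue); there is no depth.
- imaging.camera_params(name): a dict with "intrinsics" (3x3 intrinsics, pixels), "R" (3x3) and "t" (3): a world point X has camera coordinates R X + t; the wrist camera has in their place "hand_eye" (4x4, takes a point from camera to tool coordinates, whose origin is the TCP and whose axes are the flange's). Camera axes: x right, y down, z forward; pixel columns grow to the right and rows downward; lengths in m; the calibration is good to about 2 mm. A picture is of the moment at which its call begins: read the wrist's pose just before it. camera_params takes no time and is no camera call.
- ctrl.close_job(): hands the job in; it is judged then, once.
The state is a dict: "time_s": time; "q": joint angles; "qvel": joint speeds; "effort": joint torques, N m; "ee_pos": TCP position; "eef_rot": TCP orientation; "contact_force": force on the tool from outside, world axes, zero at the start; "wrist_torque": the same for the moment, N m; "width": finger opening in m; "grasp_force": force on a finger pad.
Only numpy, scipy, OpenCV 4.12 (cv2) and the standard library are available. Lean on these libraries where they do the work, as an engineer would, in place of code of your own. Each camera call takes 0.05 s, during which the arm holds its last target. There are 200 camera calls.

## Task

Wind the clamp's handwheel anticlockwise (seen from above) by its crank knob until the knob stands at the index post, so that the jaw has drawn back off the wooden stem. Then lift the stem out and hold it in the air in front of the inspection camera: level, in line with the lens and centred on it, the flat sawn end facing the lens about 60 mm from the glass. Finish while still holding it there, with the wheel left at the index post; do not touch the camera or disturb the mug, jar and slide box.

Things in the scene. Friction and masses are not known exactly. Their poses are not given: they have to be found in the camera images.
- clamp: Bench clamp fixed to the bench, origin on the bench, z up, yaw within 0.35 rad. Base plate 240 x 190 x 12 mm (x -100 to 140). The stem lies level along y at x = -50, its axis 55 mm high, in two V-cradles 16 mm wide at y = -57 and 57 (51 mm high). At y = 39 to 75 are a fixed jaw on its -x side (58 mm high) and the sliding jaw. From y = -45 to 35 both sides of the stem are free for 60 mm
- jaw_lip (a point): Top of the free edge of the sliding jaw's steel lip (lip 36 mm wide, 80 mm above the bench). When closed the lip reaches 2.5 mm past the stem's axis over the stem and stops it being lifted; the wheel draws the jaw along the clamp's +x, away from the stem, by 5 mm per rad
- index_post (a point): Top of the index post: a small steel post, 12 x 8 mm, 54 mm above the bench, just outside the wheel's rim on the clamp's +x side, 64 mm from the wheel's axis; fixed to the clamp
- wheel_axis (a point): Centre of the handwheel, on its vertical axis, at rim height (46 mm above the bench; 70 mm along x and 40 mm along y in the clamp's frame). Three-spoked steel wheel, 118 mm over all, rim top 52 mm high
- wheel (a joint): Handwheel angle, rad, growing anticlockwise seen from above: 0 closed, stop at 5.6, starts at 0 to 0.7. Seen from the wheel's axis the crank knob lies in the direction pi/2 + value from the clamp's x axis; at 4.71 it points along +x, at the index post. Light friction (1 N at the knob); it stays where it is left
- crank_mid (a point): Point to grip on the crank knob: an upright black plastic knob, 19 mm thick and 46 mm tall (top 101 mm above the bench), which spins freely on its pin, 48 mm from the wheel's axis. The point is on its axis, 81 mm above the bench
- stem_mid (a point): Centre of the loose wooden stem: a bark-brown round rod, diameter 28 mm, length 160 mm, 50 to 100 g. Its y axis runs along the stem towards the flat pale sawn end (80 mm from here). Near the other end, 62 to 78 mm from here, a thin branch stub rises 33 mm above the stem's axis
- stem_end (a point): Middle of the stem's sawn end face, 80 mm from stem_mid along the stem's y
- stem: The same stem: origin 14 mm below stem_mid, same axes
- lens (a point): Centre of the glass of the inspection camera's lens. The camera looks level along this frame's -x axis; z is up. The dark lens barrel is 40 mm in diameter and 37 mm long, with a white 50 mm cube behind it on an upright post; the height of the lens above the bench is set at random from 150 to 230 mm
- camstand: The camera's stand, fixed to the bench; origin on the bench under the lens glass, same axes as the lens. Steel foot 140 x 130 x 14 mm (x from -10 to 130), post 22 mm thick at x = 85, 334 mm high
- mug: Loose white mug, diameter 80 mm, 95 mm high, origin under its centre; leave it alone
- jar: Loose glass jar with a white cap, diameter 60 mm, 80 mm high, origin under its centre; leave it alone
- slidebox: Loose grey slide box with a lid line, 70 x 90 x 36 mm, origin under its centre; leave it alone
Things that resemble listed ones, but are neither listed nor needed, are in the scene too. Of the things like the stem, leave any that is black, green or red; of the rest the smaller one is meant.

How it is judged:
By the outcome, as a careful person would: the job done as asked, in the order asked, and still so for the second after the job is handed in, while the arm keeps its last pose, push and grip.
It also fails if it takes over 54 s, if anything falls off the work surface, if the arm or the gripper's body presses on something with over 40 N, if the wrist force passes 120 N, or if a joint passes its speed limit or range.

## Working session

There is one attempt and no reset: what is moved stays moved. The work goes in short steps, Python scripts to look and compute and a tool call to move; the robot and the scene stay as the last step left them, time stands still between calls to the robot, and variables do not carry over. Pictures are saved under pics/ and viewed, at most 10 in all, crops included, and the job is handed in when it is done.

Besides the shell and the picture viewer there is one more tool, called after ">>>" by a JSON object that holds its "fn" and its "kwargs", one argument or row to a line. play_rows: Moves the arm, as the interface text tells. Scaled input: -1 to 1 covers 0.12 m each way for a shift and pi rad each way for a turn. Its arguments: {"type":"object","properties":{"targets":{"type":"string"},"gripper":{"type":"number"}},"required":["targets"]}

```bash
mkdir -p pics
python3 - <<'E'
from rig import ctrl, imaging
import cv2, numpy as np
np.set_printoptions(precision=4,suppress=True)
s=ctrl.observe(); print(s['time_s'],s['ee_pos'],s['eef_rot'],s['width'],ctrl.grip_point_offset)
for n in ['side','top','wrist']:
    im=imaging.read_camera(n); cv2.imwrite(f'pics/{n}0.png',im[:,:,::-1]); p=imaging.camera_params(n)
    print(n,p)
E
```

```text
0.0 [0.149  0.5286 0.2302] [[-0.9625  0.2713 -0.0006]
 [ 0.2713  0.9625 -0.0024]
 [-0.0001 -0.0024 -1.    ]] 0.08542805372800162 -0.0187
side {'intrinsics': array([[458.5705,   0.    , 287.3296],
       [  0.    , 458.5705, 212.9212],
       [  0.    ,   0.    ,   1.    ]]), 'R': array([[ 0.7421, -0.6699, -0.0235],
       [-0.3848, -0.397 , -0.8333],
       [ 0.5489,  0.6274, -0.5524]]), 't': array([-0.4499,  0.2941,  1.0333])}
top {'intrinsics': array([[415.8016,   0.    , 276.2407],
       [  0.    , 415.8016, 212.9794],
       [  0.    ,   0.    ,   1.    ]]), 'R': array([[-0.    , -1.    , -0.0066],
       [-0.993 ,  0.0008, -0.1178],
       [ 0.1178,  0.0066, -0.993 ]]), 't': array([-0.0482,  0.5817,  1.2113])}
wrist {'intrinsics': array([[332.587 ,   0.    , 286.8939],
       [  0.    , 332.587 , 215.7438],
       [  0.    ,   0.    ,   1.    ]]), 'hand_eye': array([[-0.001 , -0.9539, -0.3   ,  0.0763],
       [ 1.    , -0.0009, -0.0003, -0.0008],
       [ 0.    , -0.3   ,  0.9539, -0.1424],
       [ 0.    ,  0.    ,  0.    ,  1.    ]])}
```

View pics/side0.png

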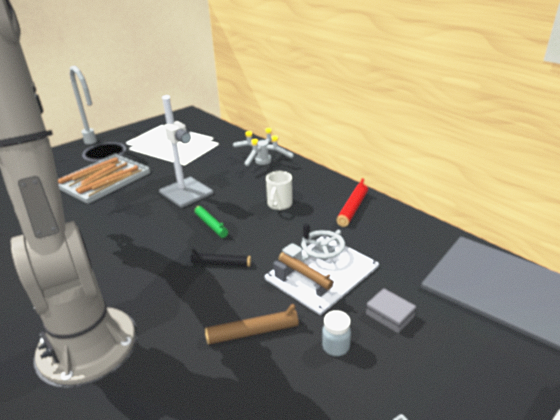

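View pics/top0.png

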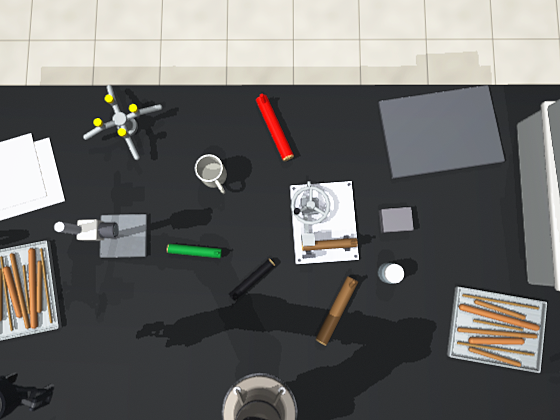

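The side view shows the clamp at (322,270) with a small brown stem in it. A larger brown stem lies at (252,325), with red (353,203), green (210,221) and black (222,259) rods around it. In the top view the clamp is at (324,222), the camera stand at (110,232), the mug at (210,172), the jar at (391,272) and the box at (397,219). The candidate brown stems in the top view are (330,243) in the clamp and (337,310) on the bench. The smaller one, in the clamp, fits, and I'll confirm it in an enlarged crop.

Run:
```python
import cv2, numpy as np
t=cv2.imread('pics/top0.png'); s=cv2.imread('pics/side0.png')
r=lambda im,x,y,w,h:cv2.resize(im[y:y+h,x:x+w],(400,300),interpolation=cv2.INTER_CUBIC)
m=np.vstack([np.hstack([r(t,275,172,100,100*3//4),][:1]+[0][:0]+[r(t,275,205,100,75)]) if 0 else np.hstack([r(t,270,175,128,96),r(s,262,216,128,96)]),np.hstack([r(t,40,190,128,96),r(s,130,90,128,96)])])
cv2.imwrite('pics/m1.png',m)
```

```text
(no output)
```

View pics/m1.png

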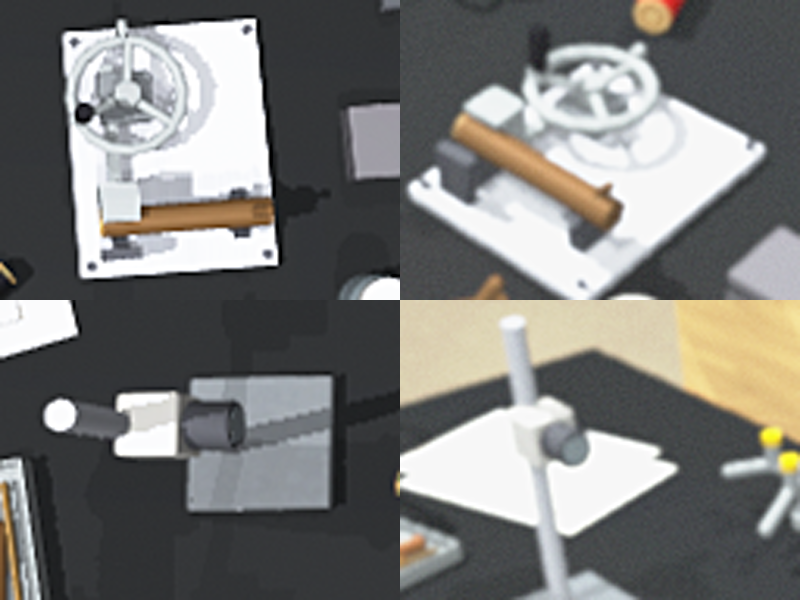

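The crop confirms it. The clamp holds the smaller brown stem, with its stub at the right (-y) end and the sawn end towards +y, the camera side. The knob is left of the wheel at (84,112) in the crop, and the lens glass is at (576,447) side and (240,427) top.

```bash
cat > h.py <<'E'
from rig import ctrl, imaging
import cv2, numpy as np
from scipy.optimize import least_squares
from scipy.spatial.transform import Rotation as Ro
np.set_printoptions(precision=4,suppress=True)
def cam(n,s=None):
    p=imaging.camera_params(n)
    if n!='wrist': return p['intrinsics'],p['R'],p['t']
    s=s or ctrl.observe(); T=np.eye(4); T[:3,:3]=s['eef_rot']; T[:3,3]=s['ee_pos']
    M=np.linalg.inv(T@p['hand_eye']); return p['intrinsics'],M[:3,:3],M[:3,3]
def proj(c,X):
    K,R,t=c; P=(np.asarray(X)@R.T+t)@K.T; return P[...,:2]/P[...,2:]
def tri(obs):
    f=lambda X:np.ravel([proj(c,X)-uv for c,uv in obs])
    r=least_squares(f,[.45,0,.1]); return r.x,r.fun
def frame(p,X):  # p=(x,y,yaw), X local
    return Ro.from_euler('z',p[2]).apply(np.asarray(X,float))+[p[0],p[1],0]
def fitpose(obs,p0): # obs: (cam, localX, uv)
    f=lambda p:np.ravel([proj(c,frame(p,X))-uv for c,X,uv in obs])
    r=least_squares(f,p0,loss='soft_l1'); return r.x,f(r.x).reshape(-1,2)
E
python3 - <<'E'
from h import *
T,S=cam('top'),cam('side')
a=lambda u,v:np.array([270+u/3.125,175+v/3.125]); b=lambda u,v:np.array([262+(u-400)/3.125,216+v/3.125])
a2=lambda u,v:np.array([40+u/3.125,190+(v-300)/3.125]); b2=lambda u,v:np.array([130+(u-400)/3.125,90+(v-300)/3.125])
k=[.14,-.1]
obs=[(T,[.14,.095,.012],a(63,32)),(T,[.14,-.095,.012],a(256,18)),(T,[-.1,-.095,.012],a(279,266)),(T,[-.1,.095,.012],a(80,278)),
(T,[.134,.04,.054],a(122,26)),(S,[.134,.04,.054],b(642,46)),(S,[.14,-.095,.012],b(765,150)),(S,[-.1,.095,.012],b(410,190)),(T,[.07,.04,.05],a(127,94))]
p,r=fitpose(obs,[.5,-.1,0]); print('clamp',p,'\n',r)
for nm,L in dict(wheel=[.07,.04,.046],post=[.134,.04,.054],stem=[-.05,0,.055]).items(): print(nm,frame(p,L))
for z,t in ((.101,'knobtop'),):
    print(t,tri([(T,a(83,110)),(S,b(540,30))]))
print('post',tri([(T,a(122,26)),(S,b(642,46))]))
l,e=tri([(T,a2(240,427)),(S,b2(576,447))]);print('lens',l,e)
obs=[(T,[-.01,.065,.014],a2(331,510)),(T,[-.01,-.065,.014],a2(332,376)),(T,[.13,-.065,.014],a2(192,378)),(T,[.13,.065,.014],a2(188,510))]
print('camstand',fitpose(obs,[.45,.4,1.57]))
E
```

```text
clamp [ 0.5364 -0.196   0.067 ] 
 [[ 0.2453  0.1169]
 [ 0.1638  0.4415]
 [-0.1287 -0.5171]
 [ 0.4768 -0.092 ]
 [ 0.363   0.1802]
 [-0.8963  0.4014]
 [ 0.1846 -1.1901]
 [-0.3571 -1.9522]
 [ 0.3154 -0.1014]]
wheel [ 0.6036 -0.1514  0.046 ]
post [ 0.6674 -0.1471  0.054 ]
stem [ 0.4865 -0.1993  0.055 ]
knobtop (array([ 0.5828, -0.107 ,  0.0938]), array([ 0.0781, -0.0976, -0.1166,  0.0179]))
post (array([ 0.6692, -0.1471,  0.0542]), array([ 0.3416, -0.4033, -0.4871,  0.0938]))
lens [0.5138 0.3523 0.2279] [-0.0985  0.1556  0.2258 -0.0004]
camstand (array([0.5156, 0.3549, 1.5846]), array([[ 0.0947, -0.1744],
       [ 0.7566, -0.1522],
       [-0.2479, -0.125 ],
       [-0.5091,  0.4772]]))
```

Both views agree: the clamp is at (0.536,-0.196) with yaw 0.067. The knob direction gives a wheel angle of about 0.37. The lens is at about (0.515,0.353,0.228). I'm moving over the clamp now.

>>> {"fn": "play_rows", "kwargs": {
  "targets": "0.14 -0.23 -0.01 0 0 0.005; 0.285 -0.46 -0.02 0 0 0.01; 0.43 -0.69 -0.03 0 0 0.014; 0.571 -0.917 -0.04 0 0 0.018",
  "gripper": -1
}}

```text
time_s: 0.48
ee_pos: [0.2183, 0.4178, 0.226]
eef_rot: [[-0.977, 0.215, -0.0], [0.215, 0.977, -0.001], [-0.0, -0.001, -1.0]]
contact_force: [0.3, 0.5, 0.8]
width: 0.0851
grasp_force: 0.0
```

>>> {"fn": "play_rows", "kwargs": {
  "targets": "0.14 -0.23 -0.01 0 0 0.005; 0.285 -0.46 -0.02 0 0 0.01; 0.43 -0.69 -0.03 0 0 0.014; 0.571 -0.917 -0.04 0 0 0.018"
}}

```text
time_s: 0.82
ee_pos: [0.2868, 0.3076, 0.2215]
eef_rot: [[-0.987, 0.16, -0.0], [0.16, 0.987, -0.0], [0.0, -0.0, -1.0]]
contact_force: [0.4, 0.1, -0.1]
width: 0.0855
grasp_force: 0.0
```

>>> {"fn": "play_rows", "kwargs": {
  "targets": "0.14 -0.23 -0.01 0 0 0.005; 0.285 -0.46 -0.02 0 0 0.01; 0.43 -0.69 -0.03 0 0 0.014; 0.571 -0.917 -0.04 0 0 0.018"
}}

```text
time_s: 1.15
ee_pos: [0.3552, 0.1976, 0.2167]
eef_rot: [[-0.995, 0.104, -0.0], [0.104, 0.995, 0.0], [0.0, 0.0, -1.0]]
contact_force: [0.1, -0.7, 0.1]
width: 0.0854
grasp_force: 0.0
```

>>> {"fn": "play_rows", "kwargs": {
  "targets": "0.14 -0.23 -0.01 0 0 0.005; 0.285 -0.46 -0.02 0 0 0.01; 0.43 -0.69 -0.03 0 0 0.014; 0.571 -0.917 -0.04 0 0 0.018"
}}

```text
time_s: 1.48
ee_pos: [0.4237, 0.0877, 0.212]
eef_rot: [[-0.999, 0.048, 0.0], [0.048, 0.999, 0.0], [-0.0, 0.0, -1.0]]
contact_force: [0.5, 0.1, 0.3]
width: 0.0855
grasp_force: 0.0
```

>>> {"fn": "play_rows", "kwargs": {
  "targets": "0.14 -0.23 -0.01 0 0 0.005; 0.285 -0.46 -0.02 0 0 0.01; 0.43 -0.69 -0.03 0 0 0.014; 0.571 -0.917 -0.04 0 0 0.018"
}}

```text
time_s: 1.82
ee_pos: [0.4922, -0.0222, 0.2071]
eef_rot: [[-1.0, -0.009, -0.0], [-0.009, 1.0, 0.0], [0.0, 0.0, -1.0]]
contact_force: [-0.8, -0.4, 0.4]
width: 0.0853
grasp_force: 0.0
```

>>> {"fn": "play_rows", "kwargs": {
  "targets": "0.14 -0.23 -0.01 0 0 0.005; 0.285 -0.46 -0.02 0 0 0.01; 0.43 -0.69 -0.03 0 0 0.014; 0.571 -0.917 -0.04 0 0 0.018; 0.571 -0.917 -0.04 0 0 0.018"
}}

```text
time_s: 2.23
ee_pos: [0.5612, -0.139, 0.2016]
eef_rot: [[-0.998, -0.056, 0.0], [-0.056, 0.998, -0.007], [0.0, -0.007, -1.0]]
contact_force: [-0.4, -0.6, 0.3]
width: 0.0852
grasp_force: 0.0
```

Run:
```python
from h import *
import json
s=ctrl.observe(); im=imaging.read_camera('wrist'); cv2.imwrite('pics/w1.png',im[:,:,::-1])
json.dump({k:np.asarray(s[k]).tolist() for k in('ee_pos','eef_rot')},open('w1.json','w'))
print(s['time_s'],s['ee_pos'],s['eef_rot'],s['q'],s['contact_force'])
```

```text
2.2333 [ 0.5612 -0.139   0.2016] [[-0.9984 -0.056   0.    ]
 [-0.056   0.9984 -0.0074]
 [ 0.0004 -0.0074 -1.    ]] [-12.4924  24.3844  34.7851  85.9706 -13.7757  73.9108 116.8908] [-0.4177 -0.5707  0.2639]
```

View pics/w1.png

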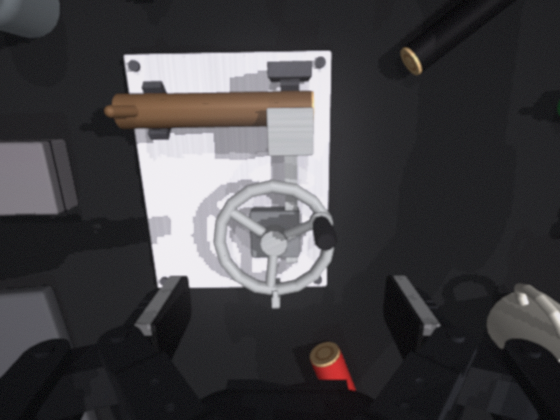

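The wrist view shows the clamp plate corners at (125,56), (330,51), (327,287) and (157,289), and the hub at (273,243). The index post is at (276,303) and the knob top at about (325,237). The stem runs from its stub at (115,110) to the sawn end at (314,108).

Run:
```python
from h import *
import json
s1=json.load(open('w1.json')); W=cam('wrist',s1); T,S=cam('top'),cam('side')
s=ctrl.observe();print(s['time_s'],s['ee_pos'],s['qvel'])
a=lambda u,v:np.array([270+u/3.125,175+v/3.125]); b=lambda u,v:np.array([262+(u-400)/3.125,216+v/3.125])
obs=[(W,[-.1,-.095,.012],(125,56)),(W,[-.1,.095,.012],(330,51)),(W,[.14,.095,.012],(327,287)),(W,[.14,-.095,.012],(157,289)),(W,[.07,.04,.052],(273,243)),(W,[.134,.04,.054],(276,303))]
p,r=fitpose(obs,[.5,-.1,0]); print('wrist clamp',p,'\n',r)
k,e=tri([(W,(325,237)),(T,a(83,110)),(S,b(540,30))]); print('knob',k,e)
w=frame(p,[.07,.04,.046]); print('wheel',w,'r',np.hypot(*(k-w)[:2]),'val',np.arctan2(*(k-w)[[1,0]])-p[2]-np.pi/2)
print('hub',tri([(W,(273,243)),(T,a(127,94))]))
print('post',tri([(W,(276,303)),(T,a(122,26)),(S,b(642,46))]))
print('sawn',tri([(W,(313,108)),(T,a(104,222)),(S,b(460,125))]))
print('stub end',tri([(W,(114,110)),(T,a(273,211)),(S,b(612,215))]))
```

```text
2.2833 [ 0.5602 -0.1354  0.2016] [-3.098  -2.2932 -2.7482  2.2571 -1.2778  1.4171 -1.0831]
wrist clamp [ 0.5374 -0.1963  0.0743] 
 [[-2.922  -0.4191]
 [ 0.7061 -0.1091]
 [-0.6268 -0.04  ]
 [ 0.7337  0.1887]
 [ 0.7783  0.1536]
 [-0.3211  0.5637]]
knob [ 0.5798 -0.109   0.094 ] [ 0.1874  0.4965  0.7609  0.9512 -0.431   0.7178]
wheel [ 0.6043 -0.1512  0.046 ] r 0.0487979501063491 val 0.4511231589835649
hub (array([ 0.6029, -0.1517,  0.055 ]), array([ 0.1718, -0.025 ,  0.5365, -0.1025]))
post (array([ 0.6686, -0.1463,  0.0526]), array([-0.1456,  0.2673,  0.0433, -0.1261, -0.8445,  0.5166]))
sawn (array([ 0.4809, -0.124 ,  0.0564]), array([ 0.0437, -0.307 , -1.1518,  0.3915,  1.7555, -0.1293]))
stub end (array([ 0.4913, -0.2862,  0.0595]), array([ 0.4859, -0.4562,  0.6398,  0.2666,  1.6298, -0.7568]))
```

>>> {"fn": "play_rows", "kwargs": {
  "targets": "0.175 0.195 -0.2 0 0 0; 0.175 0.195 -0.4 0 0 0; 0.175 0.195 -0.6 0 0 0; 0.175 0.195 -0.7 0 0 0; 0.175 0.195 -0.7 0 0 0",
  "gripper": -0.2
}}

```text
time_s: 2.7
ee_pos: [0.5783, -0.1054, 0.1151]
eef_rot: [[-0.998, -0.066, -0.008], [-0.066, 0.998, 0.002], [0.007, 0.002, -1.0]]
contact_force: [-1.9, 0.0, 0.5]
width: 0.0509
grasp_force: 0.0
```

Run:
```python
from h import *
s=ctrl.observe(); im=imaging.read_camera('wrist'); cv2.imwrite('pics/w2.png',im[:,:,::-1])
print(s['ee_pos'],s['width']); W=cam('wrist',s)
print(proj(W,[.581,-.108,.101]),proj(W,[.581,-.108,.06]), proj(W,s['ee_pos']))
```

```text
[ 0.5783 -0.1054  0.1151] 0.050924215261209216
[283.2946 270.719 ] [283.8189 241.7455] [288.9214 279.2999]
```

View pics/w2.png

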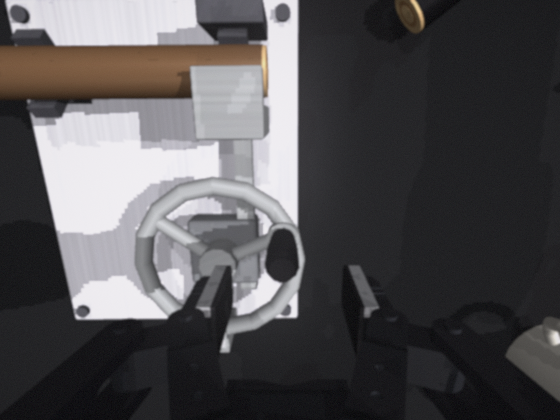

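The wrist view shows the knob top at about (283,266), between the fingers at (215,300) and (360,295), and 2 mm nearer the base than predicted. I'm descending and gripping.

>>> {"fn": "play_rows", "kwargs": {
  "targets": "-0.01 -0.01 -0.1 0 0 0; -0.01 -0.01 -0.22 0 0 0; -0.01 -0.01 -0.34 0 0 0; -0.01 -0.01 -0.43 0 0 0; -0.01 -0.01 -0.43 0 0 0"
}}

```text
time_s: 3.17
ee_pos: [0.5792, -0.1083, 0.0661]
eef_rot: [[-0.998, -0.064, -0.002], [-0.064, 0.998, 0.001], [0.002, 0.001, -1.0]]
contact_force: [-1.1, -0.1, 0.2]
width: 0.051
grasp_force: 0.0
```

>>> {"fn": "play_rows", "kwargs": {
  "targets": "0 0 0 0 0 0; 0 0 0 0 0 0; 0 0 0 0 0 0; 0 0 0 0 0 0",
  "gripper": 1
}}

```text
time_s: 3.5
ee_pos: [0.5812, -0.1082, 0.0686]
eef_rot: [[-0.998, -0.065, 0.003], [-0.065, 0.998, 0.001], [-0.003, 0.001, -1.0]]
contact_force: [-1.3, 1.6, 5.0]
width: 0.0172
grasp_force: 58.9
```

Gripped (59 N). Next I compute the arc rows about the wheel axis.

Run:
```python
import numpy as np
th=np.radians(np.linspace(119,364,26)); P=.048/.12*np.c_[np.cos(th),np.sin(th)]
for c in range(5):
    print('; '.join('%.3f %.3f 0 0 0 0'%tuple(P[5*c+i]-P[5*c]) for i in range(1,6)))
```

```text
-0.057 -0.038 0 0 0 0; -0.106 -0.085 0 0 0 0; -0.147 -0.140 0 0 0 0; -0.177 -0.201 0 0 0 0; -0.197 -0.267 0 0 0 0
-0.008 -0.068 0 0 0 0; -0.005 -0.136 0 0 0 0; 0.010 -0.203 0 0 0 0; 0.035 -0.266 0 0 0 0; 0.072 -0.324 0 0 0 0
0.046 -0.051 0 0 0 0; 0.099 -0.093 0 0 0 0; 0.159 -0.126 0 0 0 0; 0.224 -0.148 0 0 0 0; 0.292 -0.158 0 0 0 0
0.068 0.001 0 0 0 0; 0.135 0.014 0 0 0 0; 0.199 0.038 0 0 0 0; 0.258 0.072 0 0 0 0; 0.311 0.116 0 0 0 0
0.044 0.052 0 0 0 0; 0.078 0.111 0 0 0 0; 0.102 0.175 0 0 0 0; 0.115 0.242 0 0 0 0; 0.116 0.311 0 0 0 0
```

>>> {"fn": "play_rows", "kwargs": {
  "targets": "-0.057 -0.038 0 0 0 0; -0.106 -0.085 0 0 0 0; -0.147 -0.14 0 0 0 0; -0.177 -0.201 0 0 0 0; -0.197 -0.267 0 0 0 0"
}}

```text
time_s: 3.92
ee_pos: [0.5568, -0.1407, 0.0686]
eef_rot: [[-0.998, -0.065, 0.002], [-0.065, 0.998, 0.001], [-0.003, 0.001, -1.0]]
contact_force: [-0.5, 2.3, 6.8]
width: 0.0173
grasp_force: 59.1
```

>>> {"fn": "play_rows", "kwargs": {
  "targets": "-0.008 -0.068 0 0 0 0; -0.005 -0.136 0 0 0 0; 0.01 -0.203 0 0 0 0; 0.035 -0.266 0 0 0 0; 0.072 -0.324 0 0 0 0"
}}

```text
time_s: 4.33
ee_pos: [0.5659, -0.18, 0.0686]
eef_rot: [[-0.998, -0.064, 0.003], [-0.064, 0.998, 0.001], [-0.003, 0.0, -1.0]]
contact_force: [-0.5, 1.8, 6.3]
width: 0.0171
grasp_force: 59.0
```

>>> {"fn": "play_rows", "kwargs": {
  "targets": "0.046 -0.051 0 0 0 0; 0.099 -0.093 0 0 0 0; 0.159 -0.126 0 0 0 0; 0.224 -0.148 0 0 0 0; 0.292 -0.158 0 0 0 0"
}}

```text
time_s: 4.75
ee_pos: [0.6005, -0.1985, 0.0686]
eef_rot: [[-0.998, -0.064, 0.001], [-0.064, 0.998, 0.001], [-0.001, 0.001, -1.0]]
contact_force: [-1.2, 2.9, 7.4]
width: 0.0172
grasp_force: 59.2
```

>>> {"fn": "play_rows", "kwargs": {
  "targets": "0.068 0.001 0 0 0 0; 0.135 0.014 0 0 0 0; 0.199 0.038 0 0 0 0; 0.258 0.072 0 0 0 0; 0.311 0.116 0 0 0 0"
}}

```text
time_s: 5.17
ee_pos: [0.6367, -0.1857, 0.0686]
eef_rot: [[-0.998, -0.063, -0.001], [-0.063, 0.998, -0.0], [0.001, -0.0, -1.0]]
contact_force: [-2.9, 1.6, 7.7]
width: 0.0169
grasp_force: 59.3
```

>>> {"fn": "play_rows", "kwargs": {
  "targets": "0.044 0.052 0 0 0 0; 0.078 0.111 0 0 0 0; 0.102 0.175 0 0 0 0; 0.115 0.242 0 0 0 0; 0.116 0.311 0 0 0 0"
}}

```text
time_s: 5.58
ee_pos: [0.6519, -0.1506, 0.0687]
eef_rot: [[-0.998, -0.062, 0.003], [-0.062, 0.998, -0.005], [-0.003, -0.005, -1.0]]
contact_force: [-0.4, -2.5, 3.9]
width: 0.0169
grasp_force: 59.0
```

>>> {"fn": "play_rows", "kwargs": {
  "targets": "0 0 0 0 0 0; 0 0 0 0 0 0"
}}

```text
time_s: 5.75
ee_pos: [0.6518, -0.1473, 0.0687]
eef_rot: [[-0.998, -0.065, 0.002], [-0.065, 0.998, -0.0], [-0.002, -0.0, -1.0]]
contact_force: [-0.8, 1.1, 7.2]
width: 0.0173
grasp_force: 59.2
```

Run:
```python
from h import *
import json
s=ctrl.observe(); W=cam('wrist',s); print(s['time_s'],s['ee_pos'],s['contact_force'],s['q'])
json.dump({k:np.asarray(s[k]).tolist() for k in('ee_pos','eef_rot')},open('w3.json','w'))
im=imaging.read_camera('wrist'); cv2.imwrite('pics/w3.png',im[:,:,::-1])
print(proj(W,[.668,-.1467,.054]),proj(W,[.6518,-.148,.101]))
```

```text
5.75 [ 0.6518 -0.1473  0.0687] [-0.8271  1.1051  7.1601] [ -6.8272  41.033   30.2612  79.183  -21.3697  65.3548 119.8876]
[287.9186 293.2045] [287.5694 319.8926]
```

View pics/w3.png

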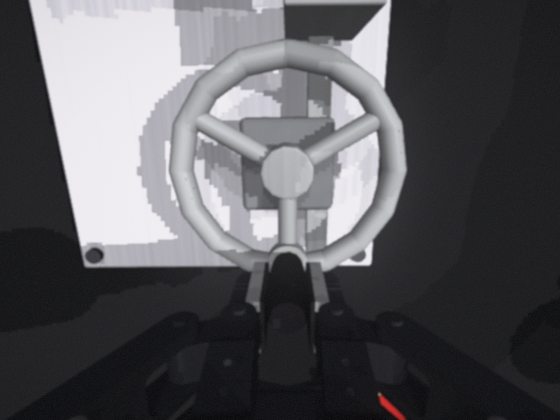

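The wrist view shows the hub at (287,171) and the gripped knob in the same column at (288,290), hiding the index post, so the wheel is at the index post. I'm releasing and rising.

>>> {"fn": "play_rows", "kwargs": {
  "targets": "0 0 0 0 0 0; 0 0 0 0 0 0; 0 0 0 0 0 0; 0 0 0 0 0 0; 0 0 0 0 0 0",
  "gripper": -0.2
}}

```text
time_s: 6.22
ee_pos: [0.651, -0.1474, 0.0663]
eef_rot: [[-0.998, -0.064, -0.001], [-0.064, 0.998, 0.0], [0.001, 0.0, -1.0]]
contact_force: [0.3, -0.1, 0.2]
width: 0.0511
grasp_force: 0.0
```

>>> {"fn": "play_rows", "kwargs": {
  "targets": "0 0 0.15 0 0 0; 0 0 0.35 0 0 0; 0 0 0.65 0 0 0; 0 0 0.95 0 0 0"
}}

```text
time_s: 6.55
ee_pos: [0.6503, -0.147, 0.1807]
eef_rot: [[-0.998, -0.064, -0.003], [-0.064, 0.998, 0.001], [0.003, 0.001, -1.0]]
contact_force: [-0.1, 0.5, 0.2]
width: 0.0514
grasp_force: 0.0
```

>>> {"fn": "play_rows", "kwargs": {
  "targets": "-0.25 -0.1 0 0 0 0; -0.5 -0.2 0.05 0 0 0; -0.75 -0.3 0.1 0 0 0; -1 -0.4 0.1 0 0 0; -1 -0.4 0.1 0 0 0",
  "gripper": -1
}}

```text
time_s: 6.97
ee_pos: [0.5237, -0.2006, 0.1931]
eef_rot: [[-0.999, -0.054, -0.005], [-0.054, 0.999, -0.001], [0.005, -0.001, -1.0]]
contact_force: [-0.9, -0.7, -0.1]
width: 0.0857
grasp_force: 0.0
```

>>> {"fn": "play_rows", "kwargs": {
  "targets": "0 0 0 0 0 0; 0 0 0 0 0 0"
}}

```text
time_s: 7.13
ee_pos: [0.5319, -0.1948, 0.193]
eef_rot: [[-0.998, -0.065, 0.001], [-0.065, 0.998, 0.001], [-0.001, 0.001, -1.0]]
contact_force: [0.3, 0.5, 0.4]
width: 0.0856
grasp_force: 0.0
```

Run:
```python
from h import *
import json
s=ctrl.observe(); W=cam('wrist',s); print(s['time_s'],s['ee_pos'],s['contact_force'],s['q'])
json.dump({k:np.asarray(s[k]).tolist() for k in('ee_pos','eef_rot')},open('w4.json','w'))
im=imaging.read_camera('wrist'); cv2.imwrite('pics/w4.png',im[:,:,::-1])
print(proj(W,[.668,-.1467,.054]),proj(W,[.6518,-.148,.101]))
```

```text
7.1333 [ 0.5319 -0.1948  0.193 ] [0.3422 0.4635 0.4187] [ -6.7775  23.3727  35.0357  88.6268 -13.8996  72.3483 123.9752]
[327.1048 336.4598] [333.8659 356.0455]
```

View pics/w4.png

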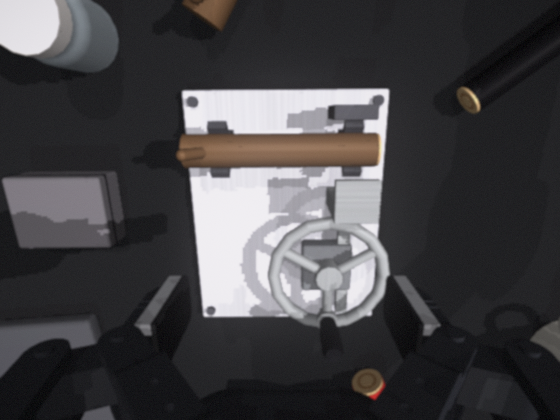

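The wrist view shows the jaw at (357,200) drawn clear of the stem. The knob is over the post at (331,345). The stem spans (180,152) to (380,150).

Run:
```python
from h import *
import json
W1,W4=[cam('wrist',json.load(open(f'w{i}.json'))) for i in (1,4)]
s=ctrl.observe(); T,S=cam('top'),cam('side')
a=lambda u,v:np.array([270+u/3.125,175+v/3.125]); b=lambda u,v:np.array([262+(u-400)/3.125,216+v/3.125])
o4=[(W4,[-.1,-.095,.012],(183,91)),(W4,[-.1,.095,.012],(388,89)),(W4,[.14,-.095,.012],(203,318)),(W4,[.07,.04,.055],(329,278))]
o1=[(W1,[-.1,.095,.012],(330,51)),(W1,[.14,.095,.012],(327,287)),(W1,[.14,-.095,.012],(157,289)),(W1,[.07,.04,.055],(273,243)),(W1,[.134,.04,.054],(276,303))]
o0=[(T,[.14,.095,.012],a(63,32)),(T,[.14,-.095,.012],a(256,18)),(T,[-.1,-.095,.012],a(279,266)),(T,[-.1,.095,.012],a(80,278)),(T,[.134,.04,.054],a(122,26))]
for o in (o4,o0+o1+o4): p,r=fitpose(o,[.5,-.1,0]); print(p,np.abs(r).max(),'stem',frame(p,[-.05,0,.055]))
print('sawn',tri([(W4,(379,150)),(W1,(313,107)),(T,a(104,222))]))
print('stubend',tri([(W4,(181,150)),(W1,(114,110)),(T,a(273,211))]))
for y in(-.08,.08): print(y,proj(W4,frame(p,[-.05,y,.055])), proj(W4,frame(p,[-.064,y,.055])),proj(W4,frame(p,[-.036,y,.055])))
imaging_t=imaging.read_camera('top'); cv2.imwrite('pics/top1.png',imaging_t[:,:,::-1])
```

```text
[ 0.537  -0.1964  0.0735] 2.476860570601133 stem [ 0.4872 -0.2001  0.055 ]
[ 0.537  -0.1964  0.074 ] 2.591976712233105 stem [ 0.4872 -0.2001  0.055 ]
sawn (array([ 0.4805, -0.1249,  0.0653]), array([ 0.1521, -0.0185, -0.3379,  0.1128, -0.6598,  0.3822]))
stubend (array([ 0.4912, -0.2838,  0.0646]), array([-0.2259,  0.491 ,  0.2623, -0.4326,  0.1548,  0.2181]))
-0.08 [189.0635 151.7999] [187.3763 134.5444] [190.7002 168.5385]
0.08 [381.2123 149.7781] [382.4944 132.4639] [379.9687 166.5728]
```

>>> {"fn": "play_rows", "kwargs": {
  "targets": "-0.1 -0.02 0 0 0 -0.038; -0.2 -0.04 0 0 0 -0.076; -0.3 -0.06 0 0 0 -0.114; -0.37 -0.06 0 0 0 -0.152; -0.37 -0.06 0 0 0 -0.19"
}}

```text
time_s: 7.65
ee_pos: [0.4862, -0.2025, 0.1928]
eef_rot: [[-0.859, 0.513, -0.001], [0.513, 0.859, -0.0], [0.001, -0.001, -1.0]]
contact_force: [1.2, -0.8, 0.5]
width: 0.0855
grasp_force: 0.0
```

>>> {"fn": "play_rows", "kwargs": {
  "targets": "0 0 0 0 0 -0.038; 0 0 0 0 0 -0.076; 0 0 0 0 0 -0.114; 0 0 0 0 0 -0.152; 0 0 0 0 0 -0.19"
}}

```text
time_s: 8.07
ee_pos: [0.4883, -0.2017, 0.1927]
eef_rot: [[-0.424, 0.906, -0.0], [0.906, 0.424, -0.001], [-0.001, -0.0, -1.0]]
contact_force: [0.1, -0.3, -0.2]
width: 0.0852
grasp_force: 0.0
```

>>> {"fn": "play_rows", "kwargs": {
  "targets": "0 0 0 0 0 -0.038; 0 0 0 0 0 -0.076; 0 0 0 0 0 -0.117; 0 0 0 0 0 -0.117; 0 0 0 0 0 -0.117"
}}

```text
time_s: 8.48
ee_pos: [0.4879, -0.2019, 0.1926]
eef_rot: [[-0.079, 0.997, -0.001], [0.997, 0.079, -0.001], [-0.001, -0.001, -1.0]]
contact_force: [-0.3, -0.3, 0.0]
width: 0.0856
grasp_force: 0.0
```

Run:
```python
from h import *
import json
s=ctrl.observe(); W=cam('wrist',s); print(s['time_s'],s['ee_pos'],s['eef_rot'],s['q'])
json.dump({k:np.asarray(s[k]).tolist() for k in('ee_pos','eef_rot')},open('w5.json','w'))
im=imaging.read_camera('wrist'); cv2.imwrite('pics/w5.png',im[:,:,::-1])
p=[.537,-.1964,.074]
for y in(-.084,0,.076): print(y,proj(W,frame(p,[[-.05,y,.055],[-.064,y,.055],[-.036,y,.055]])))
h=cv2.cvtColor(im,cv2.COLOR_RGB2HSV); m=((h[...,0]>5)&(h[...,0]<20)&(h[...,1]>110)&(h[...,2]>40)).astype(np.uint8)
n,l,st,c=cv2.connectedComponentsWithStats(m)
for i in range(1,n):
    if st[i,4]>500: print(st[i],c[i],cv2.fitLine(np.argwhere(l==i)[:,::-1].astype(np.float32),cv2.DIST_L2,0,.01,.01).ravel())
```

```text
8.4833 [ 0.4879 -0.2019  0.1926] [[-0.0788  0.9969 -0.0006]
 [ 0.9969  0.0788 -0.001 ]
 [-0.001  -0.0007 -1.    ]] [-20.3328  23.2037  55.3578  95.1408 -19.8324  72.2052  43.5412]
-0.084 [[285.9305 286.109 ]
 [271.1239 286.0584]
 [300.7355 286.1596]]
0 [[286.2242 200.126 ]
 [270.1255 200.0656]
 [302.3209 200.1864]]
0.076 [[286.5378 108.2937]
 [269.0591 108.2218]
 [304.0142 108.3655]]
[   0  134  191  121 3005] [ 94.6602 194.219 ] [  0.87     0.4931  94.6602 194.219 ]
[   0  167  182  106 2181] [ 97.0436 222.724 ] [  0.883    0.4694  97.0436 222.724 ]
```

View pics/w5.png

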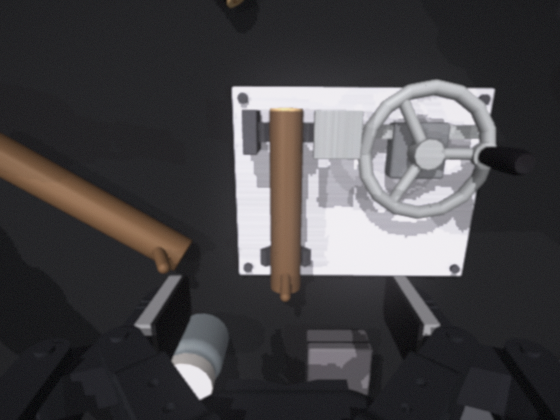

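The wrist view shows the stem vertical at columns 270–302, rows 108–291, exactly as predicted and centred between the fingers (160,300) and (415,300). The wheel knob sits at the post at (505,158). I'm descending to grip.

>>> {"fn": "play_rows", "kwargs": {
  "targets": "0 -0.01 -0.25 0 0 0; 0 -0.01 -0.5 0 0 0; 0 -0.01 -0.75 0 0 0; 0 -0.01 -0.8 0 0 0; 0 -0.01 -0.8 0 0 0"
}}

```text
time_s: 8.95
ee_pos: [0.4856, -0.2026, 0.095]
eef_rot: [[-0.076, 0.997, -0.005], [0.997, 0.076, 0.002], [0.002, -0.005, -1.0]]
contact_force: [0.1, 0.9, 0.4]
width: 0.0857
grasp_force: 0.0
```

>>> {"fn": "play_rows", "kwargs": {
  "targets": "0 0 -0.12 0 0 0; 0 0 -0.25 0 0 0; 0 0 -0.38 0 0 0; 0 0 -0.5 0 0 0; 0 0 -0.5 0 0 0"
}}

```text
time_s: 9.37
ee_pos: [0.4869, -0.2032, 0.0365]
eef_rot: [[-0.075, 0.997, -0.001], [0.997, 0.075, 0.001], [0.001, -0.001, -1.0]]
contact_force: [-0.2, 1.7, -0.4]
width: 0.0855
grasp_force: 0.0
```

>>> {"fn": "play_rows", "kwargs": {
  "targets": "0 0 0 0 0 0; 0 0 0 0 0 0; 0 0 0 0 0 0; 0 0 0 0 0 0; 0 0 0 0 0 0",
  "gripper": 1
}}

```text
time_s: 9.78
ee_pos: [0.4868, -0.2041, 0.038]
eef_rot: [[-0.074, 0.997, -0.0], [0.997, 0.074, -0.0], [-0.0, -0.0, -1.0]]
contact_force: [-1.6, 4.0, 6.6]
width: 0.0263
grasp_force: 59.2
```

>>> {"fn": "play_rows", "kwargs": {
  "targets": "0 0 0.1 0 0 0; 0 0 0.25 0 0 0; 0 0 0.45 0 0 0; 0 0 0.65 0 0 0; 0 0 0.75 0 0 0"
}}

```text
time_s: 10.2
ee_pos: [0.4885, -0.2048, 0.1303]
eef_rot: [[-0.074, 0.997, 0.005], [0.997, 0.074, -0.002], [-0.002, 0.005, -1.0]]
contact_force: [1.0, -0.1, -0.4]
width: 0.0261
grasp_force: 59.0
```

>>> {"fn": "play_rows", "kwargs": {
  "targets": "0 0 0.2 0 0 0; 0 0 0.4 0 0 0; 0 0 0.6 0 0 0; 0 0 0.7 0 0 0; 0 0 0.7 0 0 0"
}}

```text
time_s: 10.62
ee_pos: [0.4887, -0.205, 0.2142]
eef_rot: [[-0.074, 0.997, 0.006], [0.997, 0.074, -0.002], [-0.002, 0.006, -1.0]]
contact_force: [-0.1, -1.9, -0.6]
width: 0.0263
grasp_force: 59.0
```

>>> {"fn": "play_rows", "kwargs": {
  "targets": "0 0 0 0 0 0; 0 0 0 0 0 0; 0 0 0 0 0 0"
}}

```text
time_s: 10.87
ee_pos: [0.4861, -0.203, 0.2094]
eef_rot: [[-0.074, 0.997, -0.003], [0.997, 0.074, 0.001], [0.001, -0.003, -1.0]]
contact_force: [0.0, 0.1, -0.5]
width: 0.0264
grasp_force: 59.0
```

Run:
```python
from h import *
s=ctrl.observe(); print(s['time_s'],s['ee_pos'],s['eef_rot'],s['q'],s['wrist_torque'],s['contact_force'])
for n in('top','side'):
    im=imaging.read_camera(n); cv2.imwrite(f'pics/{n}2.png',im[:,:,::-1])
```

```text
10.8667 [ 0.4861 -0.203   0.2094] [[-0.0739  0.9973 -0.0026]
 [ 0.9973  0.0739  0.0012]
 [ 0.0013 -0.0026 -1.    ]] [-20.5976  22.388   55.9773  93.6431 -19.1022  74.4101  42.8807] [-0.0627 -0.0263  0.0521] [ 0.0151  0.1233 -0.4612]
```

>>> {"fn": "play_rows", "kwargs": {
  "targets": "0.015 0.12 0.003 0 0 -0.005; 0.03 0.28 0.006 0 0 -0.01; 0.045 0.46 0.01 0 0 -0.015; 0.06 0.64 0.012 0 0 -0.019; 0.06 0.82 0.012 0 0 -0.019"
}}

```text
time_s: 11.38
ee_pos: [0.4941, -0.1043, 0.2117]
eef_rot: [[-0.014, 1.0, -0.001], [1.0, 0.014, -0.0], [-0.0, -0.001, -1.0]]
contact_force: [0.3, 0.3, -1.0]
width: 0.026
grasp_force: 59.0
```

>>> {"fn": "play_rows", "kwargs": {
  "targets": "0.015 0.2 0 0 0 0; 0.03 0.4 0 0 0 0; 0.045 0.6 0 0 0 0; 0.06 0.8 0 0 0 0"
}}

```text
time_s: 11.72
ee_pos: [0.5009, -0.0081, 0.2117]
eef_rot: [[-0.014, 1.0, -0.001], [1.0, 0.014, -0.0], [-0.0, -0.001, -1.0]]
contact_force: [0.0, 0.1, 0.1]
width: 0.0264
grasp_force: 59.0
```

>>> {"fn": "play_rows", "kwargs": {
  "targets": "0.015 0.2 0 0 0 0; 0.03 0.4 0 0 0 0; 0.045 0.6 0 0 0 0; 0.06 0.8 0 0 0 0"
}}

```text
time_s: 12.05
ee_pos: [0.5081, 0.0879, 0.2117]
eef_rot: [[-0.014, 1.0, -0.001], [1.0, 0.014, -0.0], [-0.0, -0.001, -1.0]]
contact_force: [-0.9, 0.5, -0.7]
width: 0.0265
grasp_force: 59.0
```

>>> {"fn": "play_rows", "kwargs": {
  "targets": "0.015 0.2 0 0 0 0; 0.03 0.38 0 0 0 0; 0.045 0.54 0 0 0 0; 0.06 0.66 0 0 0 0; 0.069 0.73 0 0 0 0"
}}

```text
time_s: 12.47
ee_pos: [0.5165, 0.1768, 0.2115]
eef_rot: [[-0.017, 1.0, -0.001], [1.0, 0.017, -0.0], [-0.0, -0.001, -1.0]]
contact_force: [-0.3, 0.4, -1.0]
width: 0.0264
grasp_force: 59.0
```

>>> {"fn": "play_rows", "kwargs": {
  "targets": "0 0 0 0 0 0; 0 0 0 0 0 0; 0 0 0 0 0 0"
}}

```text
time_s: 12.72
ee_pos: [0.517, 0.1722, 0.2124]
eef_rot: [[-0.012, 1.0, -0.0], [1.0, 0.012, -0.001], [-0.001, -0.0, -1.0]]
contact_force: [-0.1, -0.9, -0.6]
width: 0.0261
grasp_force: 59.0
```

Run:
```python
from h import *
s=ctrl.observe(); print(s['time_s'],s['ee_pos'],s['eef_rot'],s['q'],s['contact_force'],s['width'])
t,d=[imaging.read_camera(n)[:,:,::-1] for n in('top','side')]
cv2.imwrite('pics/top3.png',t);cv2.imwrite('pics/side3.png',d)
tip=np.array([.5167,s['ee_pos'][1]+.079,.2265]); L=np.array([.5147,.3535,.228])
for n in('top','side'): print(n,proj(cam(n),tip),proj(cam(n),L))
r=lambda im,x,y,w,h:cv2.resize(im[y:y+h,x:x+w],(400,300),interpolation=cv2.INTER_CUBIC)
m=np.vstack([np.hstack([r(t,80,185,100,75),r(d,155,95,100,75)]),np.hstack([r(t,270,175,128,96),r(d,262,216,128,96)])])
cv2.imwrite('pics/m3.png',m)
```

```text
12.7167 [0.517  0.1722 0.2124] [[-0.0116  0.9999 -0.    ]
 [ 0.9999  0.0116 -0.0013]
 [-0.0013 -0.     -1.    ]] [-57.9167  23.5828  52.1912  90.6202 -19.0066  75.2222  -2.4822] [-0.0566 -0.8996 -0.6317] 0.026126602166954706
top [156.9494 229.6789] [116.2306 230.4473]
side [205.7383 147.2764] [186.58   136.8223]
```

View pics/m3.png

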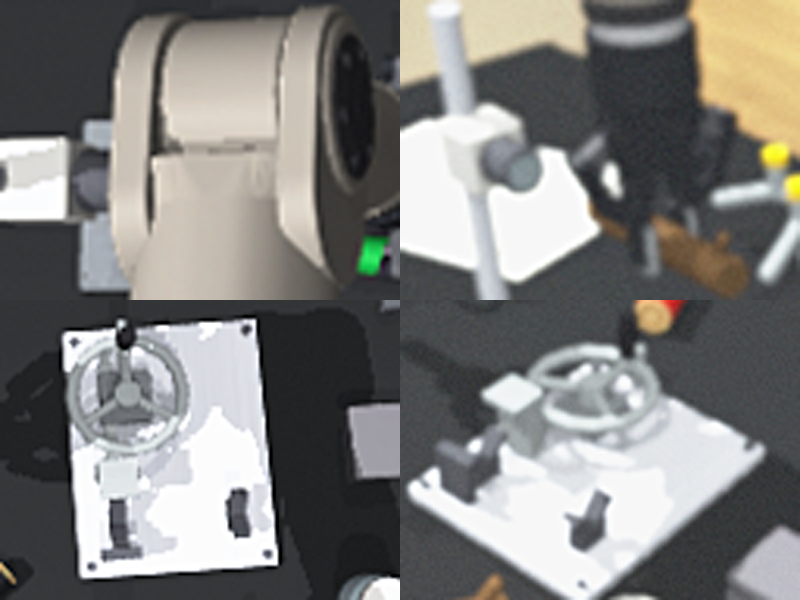

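The top crop shows the knob standing at the post (125,330) and empty cradles. The side crop shows the held stem between (595,207) and (745,275), with the lens at (522,167). I'll check the stem pose numerically by fitting a silhouette in the side view.

```bash
cat > fit.py <<'E'
from h import *
import sys
from scipy.optimize import minimize
def stemfit(im,tcp,yaw):
    S=cam('side'); h=cv2.cvtColor(im,cv2.COLOR_BGR2HSV)
    c0=proj(S,tcp); roi=np.zeros(im.shape[:2],bool); x,y=c0.astype(int); roi[y-45:y+45,x-50:x+55]=1
    br=(h[...,0]>4)&(h[...,0]<22)&(h[...,1]>90)&(h[...,2]>35)&roi
    br=cv2.morphologyEx(br.astype(np.uint8),cv2.MORPH_OPEN,np.ones((2,2)))>0
    dark=(h[...,2]<75)&~br   # may be a finger
    a=np.linspace(0,2*np.pi,40); F=8
    def hull(p):  # along, z, pitch
        ax=Ro.from_euler('zx',[yaw,p[2]]).as_matrix()
        C=np.array([tcp[0],tcp[1]+p[0],p[1]])
        pts=np.concatenate([C+e*ax[:,1]+.014*(np.outer(np.cos(a),ax[:,0])+np.outer(np.sin(a),ax[:,2])) for e in(-.08,.08)])
        m=np.zeros((420*1,560*1),np.uint8); uv=proj(S,pts)
        cv2.fillConvexPoly(m,cv2.convexHull(np.round(uv*16).astype(np.int32)),255,cv2.LINE_AA,4); return m/255.
    def cost(p):
        H=hull(p); return (br*(1-H)).sum()+(H*(~br&~dark)).sum()-.3*(br*H).sum()*0+.35*(H*dark).sum()
    best=min(((cost((a_,z,q)),a_,z,q) for a_ in np.arange(-.006,.0061,.002) for z in np.arange(tcp[2]+.007,tcp[2]+.029,.002) for q in np.radians(np.arange(-6,6.1,1.))))
    return br.sum(),best[0],best[1],best[2],np.degrees(best[3])
E
python3 - <<'E'
from fit import *
im=cv2.imread('pics/side3.png'); print('brown,cost,dalong,z,pitch',stemfit(im,np.array([.517,.1722,.2124]),.012))
im=cv2.imread('pics/side2.png'); print(stemfit(im,np.array([.4861,-.203,.2094]),.074))
E
```

```text
brown,cost,dalong,z,pitch (np.int64(744), np.float64(712.1896078431373), np.float64(-0.002), np.float64(0.22540000000000002), np.float64(-5.0))
(np.int64(631), np.float64(404.25450980392156), np.float64(-0.004), np.float64(0.22440000000000002), np.float64(-3.0000000000000004))
```

>>> {"fn": "play_rows", "kwargs": {
  "targets": "0 0.05 0 0 0 0; 0 0.12 0 0 0 0; -0.005 0.2 0 0 0 0; -0.005 0.28 -0.005 0 0 0; -0.005 0.33 -0.005 0 0 0"
}}

```text
time_s: 13.23
ee_pos: [0.5159, 0.2167, 0.2114]
eef_rot: [[-0.017, 1.0, -0.0], [1.0, 0.017, 0.001], [0.001, -0.0, -1.0]]
contact_force: [1.0, 0.3, 0.4]
width: 0.0264
grasp_force: 59.0
```

>>> {"fn": "play_rows", "kwargs": {
  "targets": "0 0 0 0 0 0; 0 0 0 0 0 0; 0 0 0 0 0 0; 0 0 0 0 0 0; 0 0 0 0 0 0"
}}

```text
time_s: 13.65
ee_pos: [0.5164, 0.2132, 0.2119]
eef_rot: [[-0.013, 1.0, 0.0], [1.0, 0.013, -0.0], [-0.0, 0.0, -1.0]]
contact_force: [-0.6, 0.4, -1.6]
width: 0.0262
grasp_force: 59.0
```

Run:
```python
from h import *
s=ctrl.observe(); print(s['time_s'],s['ee_pos'],s['eef_rot'][:,0],s['contact_force'],s['width'])
d=imaging.read_camera('side')[:,:,::-1].copy(); t=imaging.read_camera('top')[:,:,::-1].copy(); cv2.imwrite('pics/side4.png',d); cv2.imwrite('pics/top4.png',t)
S=cam('side'); tcp=s['ee_pos']; C=np.array([tcp[0],tcp[1]-.001,tcp[2]+.017]); y=s['eef_rot'][:,0]; x=s['eef_rot'][:,1]; z=[0,0,1]
a=np.linspace(0,2*np.pi,60); F=6; x0,y0=165,98
def draw(im,P,F,o,col): cv2.polylines(im,[np.round(((P+.5-o)*F-.5)*8).astype(int)],True,col,1,cv2.LINE_AA,3)
im=cv2.resize(d[y0:y0+90,x0:x0+100],None,fx=F,fy=F,interpolation=cv2.INTER_CUBIC)
for e in(-.08,.08): draw(im,proj(S,C+e*y+.014*(np.outer(np.cos(a),x)+np.outer(np.sin(a),z))),F,[x0,y0],(0,255,0))
pts=np.concatenate([C+e*y+.014*(np.outer(np.cos(a),x)+np.outer(np.sin(a),z)) for e in(-.08,.08)])
draw(im,proj(S,pts)[cv2.convexHull(proj(S,pts).astype(np.float32),returnPoints=False).ravel()],F,[x0,y0],(0,255,0))
L=np.array([.5147,.3535,.228]); lx=np.array([np.cos(1.5846),np.sin(1.5846),0]); ly=np.array([-lx[1],lx[0],0])
draw(im,proj(S,L+.02*(np.outer(np.cos(a),ly)+np.outer(np.sin(a),z))),F,[x0,y0],(0,0,255))
draw(im,proj(S,np.array([L,L-.06*lx])),F,[x0,y0],(255,255,0))
cv2.imwrite('pics/f4.png',im)
```

```text
13.65 [0.5164 0.2132 0.2119] [-0.0131  0.9999 -0.0002] [-0.5568  0.4122 -1.5547] 0.026212836508542805
```

View pics/f4.png

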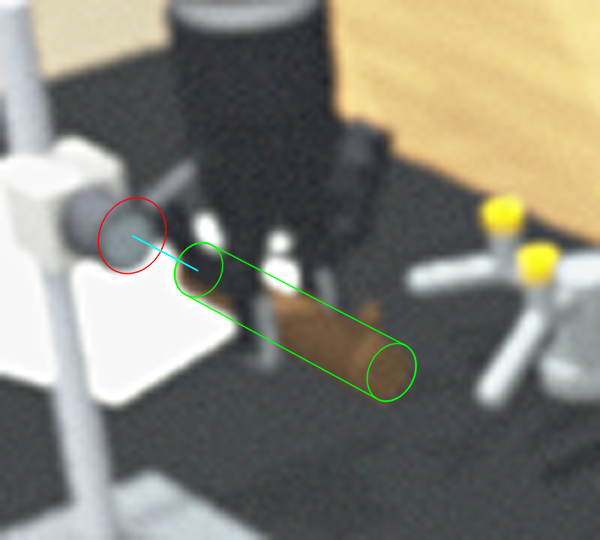

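The final view shows the stem's outline matching the level prediction (green): the sawn end at (198,270) and the stub end at (390,372). The lens disc is centred at about (131,239), against my predicted (132,235). One numeric check on both edges follows.

Run:
```python
from h import *
d=cv2.imread('pics/side4.png'); d0=cv2.imread('pics/side0.png'); S=cam('side')
h=cv2.cvtColor(d,cv2.COLOR_BGR2HSV)
br=(h[...,0]>4)&(h[...,0]<22)&(h[...,1]>85)&(h[...,2]>35)
C=np.array([.5164,.2122,.2289]); y=np.array([-.0131,.9999,0]); x=np.array([.9999,.0131,0]);z=[0,0,1]
a=np.linspace(0,2*np.pi,200)
pts=np.concatenate([C+e*y+.014*(np.outer(np.cos(a),x)+np.outer(np.sin(a),z)) for e in(-.08,.08)])
m=np.zeros((420*4,560*4),np.uint8); cv2.fillConvexPoly(m,cv2.convexHull(np.round((proj(S,pts)+.5)*4).astype(np.int32)),1)
for u in range(194,236,2):
    r=np.where(br[135:170,u])[0]+135; q=np.where(m[:,u*4+2])[0]
    if len(r) and len(q): print(u,'obs',r.min(),r.max()+1,'pred %.1f %.1f'%(q.min()/4,q.max()/4))
g=cv2.cvtColor(d0,cv2.COLOR_BGR2GRAY)
print(g[126:148,178:198])
L=np.array([.5147,.3535,.228]);lx=np.array([np.cos(1.5846),np.sin(1.5846),0]); ly=np.array([-lx[1],lx[0],0])
c=proj(S,L+.02*(np.outer(np.cos(a),ly)+np.outer(np.sin(a),z)));print(c.min(0),c.max(0))
```

```text
196 obs 144 145 pred 139.0 147.5
198 obs 146 147 pred 138.5 148.5
200 obs 147 148 pred 138.8 149.8
202 obs 148 149 pred 140.0 150.8
212 obs 147 155 pred 145.0 156.2
214 obs 147 157 pred 146.2 157.2
216 obs 147 158 pred 147.2 158.5
218 obs 150 159 pred 148.2 159.5
220 obs 151 160 pred 149.2 160.5
222 obs 151 161 pred 150.2 161.8
224 obs 152 163 pred 151.2 162.8
226 obs 149 164 pred 152.2 163.8
228 obs 154 164 pred 153.5 164.8
230 obs 156 163 pred 154.5 164.8
232 obs 157 160 pred 155.5 163.5
[[240 236 236 234 233 228 200 141  84  68  70  71  65  70  66  70  68  66
   72  66]
 [243 231 224 221 218 207 184 132  86  67  71  73  72  70  72  71  72  70
   76  67]
 [227 209 189 182 184 181 173 139  95  71  62  72  72  70  72  66  74  70
   68  68]
 [181 165 157 149 149 160 163 148 103  73  64  64  70  70  67  69  66  69
   70  70]
 [154 151 146 138 139 145 151 139 104  77  71  70  77  71  68  63  65  70
   65  68]
 [143 151 151 148 143 145 136 131 106  84  86 107 136 130 107  93  77  70
   67  63]
 [146 147 152 150 150 141 129 112 104  93 108 166 215 228 217 194 170 147
  111  91]
 [147 146 
[... 605 characters left out ...]
9 134 142 142 143 137 136 169 244 252 248 247 247 247
  247 247]
 [185 197 180 141 110 120 129 134 132 136 154 220 253 249 248 247 247 247
  247 247]
 [252 255 255 237 173 133 128 137 146 175 223 252 251 248 247 247 247 247
  247 247]
 [253 251 252 255 251 231 218 220 231 248 254 250 248 247 247 247 247 247
  247 247]
 [251 248 248 249 251 253 254 253 252 251 249 248 247 247 247 247 247 247
  247 247]
 [251 248 247 248 248 248 249 249 248 248 248 247 247 247 247 247 247 247
  247 247]
 [251 248 247 247 247 247 247 247 247 247 247 247 247 247 247 247 247 247
  247 247]
 [251 248 247 247 247 247 247 247 247 247 247 247 247 247 247 247 247 247
  247 247]]
[180.8929 130.4772] [192.1647 143.1035]
```

Run:
```python
from h import *
t=cv2.cvtColor(cv2.imread('pics/top0.png'),cv2.COLOR_BGR2GRAY)
print('barrel rows 217-240, cols 104-122'); print(t[217:241,104:122])
T,S=cam('top'),cam('side')
a2=lambda u,v:np.array([40+u/3.125,190+(v-300)/3.125])
foot=[([-.01,.065,.014],a2(331,510)),([-.01,-.065,.014],a2(332,376)),([.13,-.065,.014],a2(192,378)),([.13,.065,.014],a2(188,510))]
def f(p):
    r=[proj(T,frame(p,X))-uv for X,uv in foot]
    r.append(proj(S,frame(p,[0,0,p[3]]))-[185.8,137.2]); r.append(proj(T,frame(p,[0,0,p[3]]))-a2(240,427))
    return np.ravel(r)
r=least_squares(f,[.51,.35,1.57,.22],x_scale=[.01,.01,.1,.01]); print(r.x); print(r.fun.reshape(-1,2))
```

```text
barrel rows 217-240, cols 104-122
[[174 175 176 175 173 174 173 170 150 153 154 153 153 151 155 171 169 171]
 [173 173 174 173 173 174 174 170 149 153 154 153 152 151 155 171 171 172]
 [174 173 172 172 172 172 173 159 149 154 154 154 153 152 155 172 171 171]
 [181 179 177 176 176 178 174 152 153 156 156 153 154 153 156 173 170 169]
 [157 166 163 163 164 164 161 147 142 141 131 147 159 153 155 172 168 168]
 [ 87 104 102 101 102 103 102 101  92  88  71  95 129 157 155 171 169 168]
 [ 49  47  46  45  45  45  45  46  47  42  27  32  69 136 159 174 170 170]
 [ 63  61  61  61  62  62  62  62  60  45  40  59  51  95 163 175 171 171]
 [ 68  67  68  66  66  65  66  72  80  41  55  70  60  80 151 175 172 170]
 [ 68  68  74  92  91  90  90  93  90  46  84  67  64  73 128 175 170 168]
 [ 96  95  97 110 108 106 107 104  88  59  83  67  63  72 126 177 168 167]
 [115 113 113 114 110 111 111 107  85  66  67  67  64  69 119 179 172 171]
 [116 114 115 115 113 114 115 109  87  71  67  67  66  63 110 184 177 169]
 [118 117 116 115 114 115 115 110  87  70  66  68  67  65 100 153 146 137]
 [116 116 115 11
[... 179 characters left out ...]
  67  66  62  88 123 118 118]
 [103 102 103 103 103 103 104 107  99  56  77  69  64  56  95 111 108 105]
 [ 97  97  96  95  97  96  97  99  95  79  66  53  48  60  98  98  95  93]
 [ 78  84  84  85  85  85  86  86  89  80  32  39  69  78  91  96  93  90]
 [ 70  79  74  69  73  72  73  74  76  76  63  63  89  84  86 103 133 130]
 [113 133 130 122 117 127 117  99  92  87  81  80  95 125 129 135 157 154]
 [142 161 159 156 152 159 150 132 126 127 123 119 125 148 154 152 150 150]
 [151 154 153 153 154 153 150 139 142 144 144 142 140 142 153 151 149 149]]
[0.5149 0.3547 1.5816 0.2255]
[[ 0.0911  0.08  ]
 [ 0.8827  0.0944]
 [-0.12   -0.0173]
 [-0.5107  0.5893]
 [ 0.7394  0.2437]
 [-0.6627 -0.191 ]]
```

The stem is level to within about 1° and its yaw matches the lens axis. I'm making a final trim of +2 mm in y and -1.5 mm in z, then letting it settle.

>>> {"fn": "play_rows", "kwargs": {
  "targets": "0 0.008 -0.006 0 0 0; 0 0.016 -0.012 0 0 0; 0 0.016 -0.012 0 0 0; 0 0.016 -0.012 0 0 0; 0 0.016 -0.012 0 0 0"
}}

```text
time_s: 14.17
ee_pos: [0.5163, 0.2158, 0.2102]
eef_rot: [[-0.014, 1.0, -0.0], [1.0, 0.014, -0.0], [-0.0, -0.0, -1.0]]
contact_force: [0.5, -0.7, 0.1]
width: 0.0266
grasp_force: 59.0
```

>>> {"fn": "play_rows", "kwargs": {
  "targets": "0 0 0 0 0 0; 0 0 0 0 0 0; 0 0 0 0 0 0; 0 0 0 0 0 0; 0 0 0 0 0 0"
}}

```text
time_s: 14.58
ee_pos: [0.5163, 0.2158, 0.2103]
eef_rot: [[-0.014, 1.0, 0.0], [1.0, 0.014, -0.0], [-0.0, 0.0, -1.0]]
contact_force: [-0.6, 0.2, 0.1]
width: 0.0261
grasp_force: 59.0
```

Run:
```python
from rig import ctrl
s=ctrl.observe(); print(s['time_s'],s['ee_pos'],s['width'],s['grasp_force']); print(ctrl.close_job())
```

```text
14.5833 [0.51633122 0.2157929  0.21032519] 0.026144311973299608 59.04131770133972
the job is handed in; nothing more can be done
None
```

I handed the job in at 14.6 s: the wheel is at the index post, and the stem is held level and in line with the lens, its sawn end about 60 mm from the glass (my estimate, good to a few mm); the hand-in gave no verdict.

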